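# Open the drawer for the sample on the balance

### The arm

A 6-joint arm with a two-finger parallel gripper is mounted at the origin on the work surface. World frame = base frame: x ahead of the robot, y to its left, z up, the work surface at z = 0. Lengths are in m, angles in rad, forces in N, time in s.
With the tool pointing down it reaches from about 0.25 to 0.725 m from the base axis. Payload 4 kg.
Tool frame: the origin (TCP) lies at the very end of the fingers, on their centre line; the grasp point (between the pads) lies bot.grasp_offset behind it (bot.grasp_offset is the distance from the TCP to the grasp point, in m); z points along the fingers, y is the direction in which the jaws open and shut (so a half turn about z gives the same grasp; the last joint's range is limited). The gripper opens to 85 mm and grips with 20 to 120 N. Pads are 22 mm wide; open, the fingers measure 114 mm over their backs; the gripper's body (76 mm by 85 mm) begins 54 mm behind the grasp point. The pads swing forward as they close: fully open they stand 13 mm farther back than shut.
Start: joints at [-1.152, 0.241, 0.005, 1.335, 0, 1.571], TCP at [0.203, -0.457, 0.231] pointing down, gripper open.
Joint ranges: [-2.72, 2.72], [-1.05, 1.87], [-1.09, 1.28], [-1.99, 2.15], [-1.42, 1.44], [-3.14, 3.14]. Speed limits (rad/s): [2.79, 2.79, 3.14, 3.14, 3.14, 3.14].

### API

Orientations are given as a unit quaternion [x, y, z, w].
In Python, from workcell import bot gives the robot as it stands. The module is installed in compiled form; this text tells all that it offers.
- The arm moves only by the shell command python3 -m jog 'ROWS' [OPENING]. ROWS is JSON, a list that holds one entry, the list of rows, each a list of 6 numbers: the shift along the tool's x, y, z in m, then the turn, a rotation vector about the tool's x, y, z in degrees. In form: [[[dx, dy, dz, wx, wy, wz], ...]]. A call has 1 to 12 rows; each row shifts and turns the pose as measured when the row begins, along the tool's axes as they then stand; what a row does not reach is not made up. A row lasts 1/8 s, in which the tool goes at most 62.5 mm and 10.7 degrees, less where a joint would pass 70% of its speed; a pose out of reach is approached as far as the arm can. A call is refused whole if a number of a shift passes 0.0625 or a number of a turn 10.7, either way. A call with a gripper value outside its range is refused whole. OPENING is the finger opening in m, from 0 to 0.0854, set as the call begins (- or left out, the last holds). The fingers move at their own pace and stop on an object; the grip force is fixed at half the most. Time passes only in rows, so rows that do not move let the fingers close. It gives the time, the measured TCP pose, the force and the opening at its end, in the units of the state.
- bot.get_obs(): the state, without advancing time (a new reading comes with each control period).
- bot.camera(name): name is "side" or "top" or "wrist"; returns a dict with "pixels" (400x640x3 uint8, red, green, blue), "fx", "fy", "cx", "cy" (pixels), "rvec" (rotation vector, rad) and "tvec" (3), from world to camera coordinates, as OpenCV has them. Camera axes: x right, y down, z forward; pixel columns grow to the right and rows downward; lengths in m; the calibration is good to about 2 mm. A picture is of the moment at which its call begins. There is no depth.
- bot.job_done(): hands the job in, once; it reports no verdict.
The state is a dict: "clock": time; "joint_pos": joint angles; "joint_vel": joint speeds; "tau": joint torques, N m; "eef_pos": TCP position; "tool_rot": TCP orientation; "ft_force": force on the tool from outside, world axes, zero at the start; "ft_torque": the same for the moment, N m; "grip_width": finger opening in m.
Only numpy, scipy, OpenCV 4.12 (cv2) and the standard library are available. Lean on these libraries where they do the work, as an engineer would, in place of code of your own. Each camera call takes 0.05 s, during which the arm holds its last target. There are 200 camera calls.

### The job

Pull the drawer whose colour matches the lid of the tin on the balance all the way out; the drawers are interlocked, so first push the white drawer, which was left open, fully home. Of the sieve and the canister, slide the one that stands before that drawer aside along the bench, upright, far enough that no drawer unit, drawer or handle ever touches either of them, and leave the other one where it is. Keep the third drawer shut and do not disturb the tins.

Things in the scene. Friction and masses are not known exactly. Their poses are not given: they have to be found in the camera images.
- pan (a point): Centre of the top of the round steel pan (110 mm across, 50 mm above the bench) of the white balance (190 x 160 mm, fixed; the pan centre lies 20 mm in its own +x from its middle). The balance stands left or right of the robot's front. One of the two sample tins stands on the pan.
- yellow_tin_mid (a point): Centre (half-way up) of the sample tin with the yellow lid: aluminium, 63 mm across, 36 mm tall. It stands on the balance pan or on the waiting block, whose tops are equally high.
- blue_tin_mid (a point): Centre (half-way up) of the sample tin with the blue lid, otherwise as the yellow one; it stands on the other of the two.
- block: Dark wooden waiting block, 110 x 110 x 50 mm, fixed; origin at the centre of its underside. The tin that waits its turn stands on it.
- sieve: Round brass sieve, loose, 90 mm across (86 mm below 30 mm), 45 mm tall, about 0.3 kg; origin at the centre of its underside, z up. It stands on the bench before the yellow or the blue drawer.
- canister: Round green canister with lid, loose, 76 mm across up to 62 mm, lid 84 mm across, 84 mm tall in all, about 0.4 kg; origin at the centre of its underside, z up. It stands on the bench before the yellow or the blue drawer, the one that the sieve does not block.
- yellow_unit: Drawer unit with a yellow drawer front and a yellow band across its top: 210 deep (x), 155 wide (y), 100 tall (mm), standing on an 8 mm plinth. Origin: middle of the lower front edge, in the plane of the outside of the shut drawer front; the unit reaches from x = 0 to 210, its front faces its own -x, its y runs along the row, z up. The three units stand side by side in one straight row, all with the same yaw, 163 mm apart between centres, in any order.
- yellow_drawer0_handle (a point): Middle of the bar handle of the yellow drawer; it moves with the drawer. The bar is round, 11 mm thick, 78 mm long along the unit's y, stands 35 mm in front of the drawer front (bar centre to front face, so 29 mm free between them, held at y = +-33 by two 8 mm thick posts) and lies 62 mm above the unit's underside, 70 mm above the bench, 38 mm below the unit's top. Its axes are those of the unit.
- yellow_drawer0 (a joint): Opening of the yellow drawer in m: 0 fully shut, 0.142 fully out (at its stop). It slides along the unit's -x, with about 1 N of friction and no spring; its front is 149 mm wide, 73 mm tall. Shut at the start. The units are interlocked: while any drawer is open by more than about 15 mm, the other two are bolted shut (they give no more than about 4 mm).
- blue_unit: Drawer unit with a blue drawer front and a blue band across its top: 210 deep (x), 155 wide (y), 100 tall (mm), standing on an 8 mm plinth. Origin: middle of the lower front edge, in the plane of the outside of the shut drawer front; the unit reaches from x = 0 to 210, its front faces its own -x, its y runs along the row, z up. The three units stand side by side in one straight row, all with the same yaw, 163 mm apart between centres, in any order.
- blue_drawer0_handle (a point): Middle of the bar handle of the blue drawer; it moves with the drawer. The bar is round, 11 mm thick, 78 mm long along the unit's y, stands 35 mm in front of the drawer front (bar centre to front face, so 29 mm free between them, held at y = +-33 by two 8 mm thick posts) and lies 62 mm above the unit's underside, 70 mm above the bench, 38 mm below the unit's top. Its axes are those of the unit.
- blue_drawer0 (a joint): Opening of the blue drawer in m: 0 fully shut, 0.142 fully out (at its stop). It slides along the unit's -x, with about 1 N of friction and no spring; its front is 149 mm wide, 73 mm tall. Shut at the start. The units are interlocked: while any drawer is open by more than about 15 mm, the other two are bolted shut (they give no more than about 4 mm).
- white_unit: Drawer unit with a white drawer front and a white band across its top: 210 deep (x), 155 wide (y), 100 tall (mm), standing on an 8 mm plinth. Origin: middle of the lower front edge, in the plane of the outside of the shut drawer front; the unit reaches from x = 0 to 210, its front faces its own -x, its y runs along the row, z up. The three units stand side by side in one straight row, all with the same yaw, 163 mm apart between centres, in any order.
- white_drawer0_handle (a point): Middle of the bar handle of the white drawer; it moves with the drawer. The bar is round, 11 mm thick, 78 mm long along the unit's y, stands 35 mm in front of the drawer front (bar centre to front face, so 29 mm free between them, held at y = +-33 by two 8 mm thick posts) and lies 62 mm above the unit's underside, 70 mm above the bench, 38 mm below the unit's top. Its axes are those of the unit.
- white_drawer0 (a joint): Opening of the white drawer in m: 0 fully shut, 0.142 fully out (at its stop). It slides along the unit's -x, with about 1 N of friction and no spring; its front is 149 mm wide, 73 mm tall. At the start it stands open by 60 to 130 mm. The units are interlocked: while any drawer is open by more than about 15 mm, the other two are bolted shut (they give no more than about 4 mm).
Not all that is in view belongs to the job. Leave any pink or turquoise look-alike of the part that bears blue_tin_mid alone.

How it is judged:
On the way:
1. the white drawer is pushed fully home (value of joint white_drawer0 below 0.006 m), for 0.2 s.
At the end, for the whole second after the job is handed in: The drawer matching the tin on the balance is open over 127 of its 142 mm; the other two are shut within 6 mm; sieve and canister stand upright (0.1 rad) and still on the bench; both tins are within 20 mm of their starts, one within 40 mm of the pan centre (value of joint white_drawer0 below 0.006 m and angle between each of sieve, canister's own z axis and vertical below 0.1 rad and height (world z) of each of sieve, canister below 0.006 m and linear speed of each of sieve, canister below 0.02 m/s and distance of each of yellow_tin_mid, blue_tin_mid from where it was at the start of the episode below 0.02 m and ((horizontal distance between yellow_tin_mid and pan below 0.04 m and value of joint yellow_drawer0 above 0.127 m and value of joint blue_drawer0 below 0.006 m) or (horizontal distance between blue_tin_mid and pan below 0.04 m and value of joint blue_drawer0 above 0.127 m and value of joint yellow_drawer0 below 0.006 m))); the robot touches nothing.
It fails at once if the drawer of the wrong colour is opened by more than 20 mm ((horizontal distance between yellow_tin_mid and pan below 0.04 m and value of joint blue_drawer0 above 0.02 m) or (horizontal distance between blue_tin_mid and pan below 0.04 m and value of joint yellow_drawer0 above 0.02 m)).
It fails at once if the sieve or the canister touches a drawer unit, drawer or handle (over 0.5 N) (contact force between any of yellow_unit, blue_unit, white_unit and sieve above 0.5 N or contact force between any of yellow_unit, blue_unit, white_unit and canister above 0.5 N).
It fails at once if both the sieve and the canister are moved (each more than 20 mm) (distance of each of sieve, canister from where it was at the start of the episode above 0.02 m).
It fails at once if the sieve or the canister is lifted more than 20 mm or tipped over (height (world z) of any of sieve, canister above 0.02 m or angle between any of sieve, canister's own z axis and vertical above 0.4 rad).
It fails at once if a tin is moved by more than 20 mm (distance of any of yellow_tin_mid, blue_tin_mid from where it was at the start of the episode above 0.02 m).
It also fails if it takes over 59 s, if anything falls off the work surface, if the arm or the gripper's body presses on something with over 40 N, if the wrist force passes 120 N, or if a joint passes its speed limit or range.

## Working session

There is one attempt and no reset: what is moved stays moved. The work goes in short steps, Python scripts to look and compute and a shell command to move; the robot and the scene stay as the last step left them, time stands still between calls to the robot, and variables do not carry over. Pictures are saved under pics/ and viewed, on a budget of 10 in all, crops included, one or two more only if the job needs it, and the job is handed in when it is done.

```bash
mkdir -p pics
cat > h.py <<'E'
import numpy as np, cv2
from workcell import bot
def P(c): return cv2.Rodrigues(np.array(c["rvec"],float))[0],np.array(c["tvec"],float).ravel()
def ray(c,u,v,z):
    R,t=P(c); d=R.T@np.array([(u-c["cx"])/c["fx"],(v-c["cy"])/c["fy"],1]); o=-R.T@t
    return o+d*(z-o[2])/d[2]
def proj(c,p):
    R,t=P(c); q=R@np.array(p)+t; return q[0]/q[2]*c["fx"]+c["cx"],q[1]/q[2]*c["fy"]+c["cy"]
def save(c,n): cv2.imwrite(n,c["pixels"][:,:,::-1])
E
python3 - <<'E'
from h import *
for n in("top","side"):
    c=bot.camera(n); save(c,f"pics/{n}0.png"); R,t=P(c); print(n,-R.T@t,c["fx"],R[2])
print(bot.get_obs(),bot.grasp_offset)
E
```

```text
top [ 0.308199   -0.07423674  1.22334627] 370.32367806967574 [ 0.21138473  0.00488183 -0.97739074]
side [0.32648345 0.83555866 1.23199828] 445.25360947924145 [ 0.14970664 -0.61574814 -0.77359043]
{'clock': 0.1, 'joint_pos': array([-1.15200129e+00,  2.41300614e-01,  3.87019856e-03,  1.33523660e+00,
       -4.91884304e-06,  1.57078652e+00]), 'joint_vel': array([ 0.00072552, -0.00099597,  0.00341704,  0.00033495, -0.00099178,
       -0.00041468]), 'tau': array([-3.11975118e-04, -3.73138547e+01,  2.53009665e+01,  1.08446355e-02,
       -5.18372212e-05, -1.25397953e-06]), 'eef_pos': array([ 0.2030949 , -0.4562654 ,  0.23052479]), 'tool_rot': array([ 9.78154884e-01,  2.07875320e-01, -1.96831807e-04, -9.14402653e-04]), 'ft_force': array([ 0.50209222, -0.14703974, -0.46751211]), 'ft_torque': array([-0.04037023, -0.01928153,  0.01504365]), 'grip_width': 0.08516418352947593} 0.0187
```

View pics/top0.png

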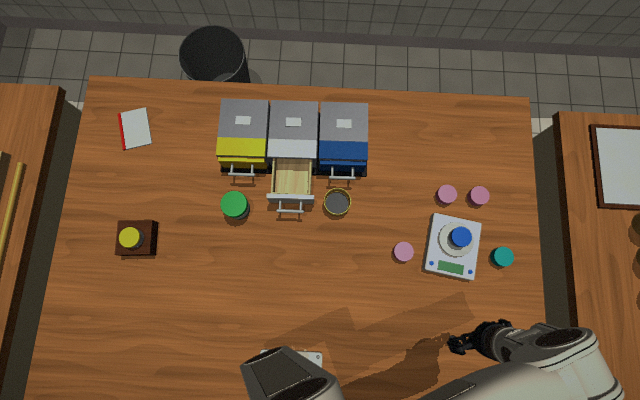

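View pics/side0.png

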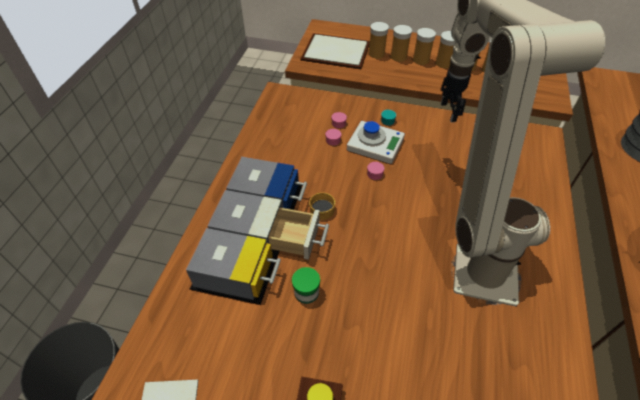

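The top view shows the blue tin on the balance pan at (460,237) and the yellow tin on the block at (129,238). The look-alikes are pink at (447,194), (480,196) and (404,252), and turquoise at (503,257). The white drawer in the middle is open, with its handle at (290,211). The sieve at (337,202) stands before the blue drawer, and the canister at (234,204) before the yellow one. So I open the blue drawer, move the sieve and leave the canister.

Run:
```python
from h import *
c=bot.camera("top"); im=c["pixels"]
a=cv2.resize(im[150:230,210:380],None,fx=4.4,fy=4.4,interpolation=cv2.INTER_CUBIC)
b=cv2.resize(im[180:285,385:520],None,fx=2,fy=2,interpolation=cv2.INTER_CUBIC)
o=np.zeros((a.shape[0]+b.shape[0],a.shape[1],3),np.uint8);o[:a.shape[0]]=a;o[a.shape[0]:,:b.shape[1]]=b
cv2.imwrite("pics/crop1.png",o[:,:,::-1]); print(o.shape)
for n,uv,z in [("blueH",(342,178),.07),("yelH",(241,175),.07),("whiteH",(290,211),.07),("sieve",(337,202),.045),("can",(234,204),.084),("bluetin",(460,237),.086)]:
    print(n,ray(c,*uv,z).round(3))
```

```text
(562, 748, 3)
blueH [ 0.636 -0.133  0.07 ]
yelH [0.629 0.193 0.07 ]
whiteH [0.519 0.027 0.07 ]
sieve [ 0.561 -0.122  0.045]
can [0.53  0.202 0.084]
bluetin [ 0.462 -0.503  0.086]
```

View pics/crop1.png

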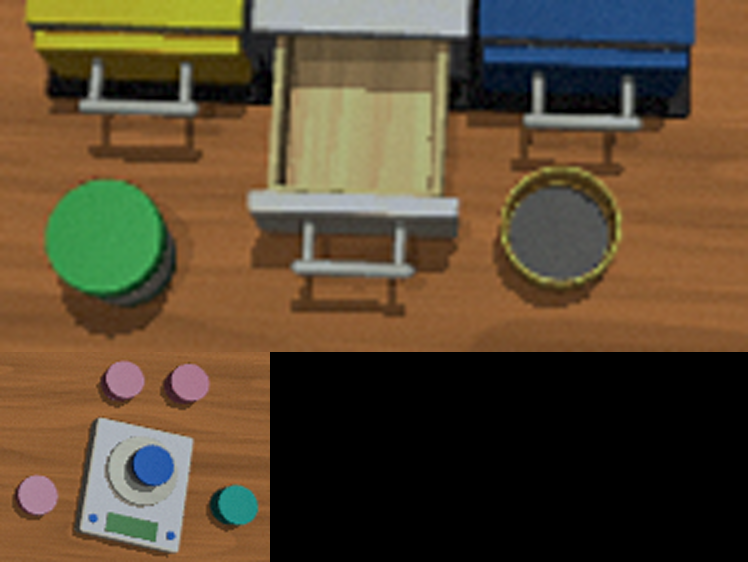

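The crop confirms it: the blue tin stands on the pan, the sieve is before the blue drawer and the canister is before yellow. The white drawer is out about 114 mm. I'll turn the tool so the jaws lie along world x, which makes tool x equal world y and tool y equal world x.

```bash
python3 -m jog '[[[0,0,0,0,0,-9.6],[0,0,0,0,0,-9.6],[0,0,0,0,0,-9.6],[0,0,0,0,0,-9.6],[0,0,0,0,0,-9.6],[0,0,0,0,0,-9.6],[0,0,0,0,0,-9.4],[0,0,0,0,0,0]]]' 0
python3 - <<'E'
from h import *
c=bot.camera("top")
for n,uv,z in [("blueH",(342.5,178),.07),("yelH",(241.7,174.2),.07),("whiteH",(290.2,210.9),.07),("sieve",(337.5,201.4),.045),("can",(234.1,204.1),.084),("pink",(447,194),.036)]:
    print(n,ray(c,*uv,z).round(4))
from scipy.spatial.transform import Rotation as Ro
o=bot.get_obs();print(Ro.from_quat(o["tool_rot"]).as_matrix().round(3),o["joint_pos"].round(2))
c=bot.camera("side");s=c["pixels"][150:310,220:360];cv2.imwrite("pics/s1.png",cv2.resize(s,None,fx=4,fy=3.75,interpolation=cv2.INTER_CUBIC)[:,:,::-1])
for p in [(.636,-.133,.07),(.519,.027,.07),(.561,-.122,.045)]: print(((np.array(proj(c,p))-[220,150])*[4,3.75]).round(1))
E
```

```text
clock: 1.15
eef_pos: [0.2022, -0.4543, 0.2274]
tool_rot: [0.688, 0.726, 0.002, -0.004]
ft_force: [0.1, 0.3, -1.0]
grip_width: 0.0004
blueH [ 0.6361 -0.135   0.07  ]
yelH [0.6316 0.191  0.07  ]
whiteH [0.5195 0.0262 0.07  ]
sieve [ 0.5635 -0.1231  0.045 ]
can [0.5293 0.2021 0.084 ]
pink [ 0.6093 -0.4834  0.036 ]
[[-0.054  0.999 -0.004]
 [ 0.999  0.054  0.008]
 [ 0.009 -0.003 -1.   ]] [-1.15  0.24 -0.    1.34  0.    0.37]
[332.3 148. ]
[418.8 310.4]
[413.1 189.6]
```

View pics/s1.png

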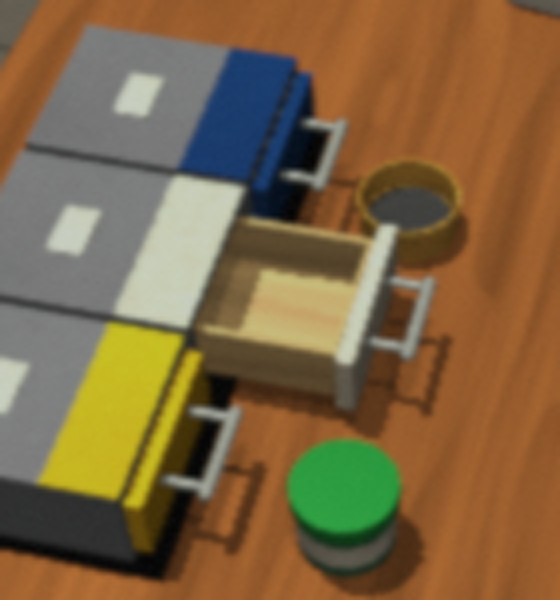

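The side view agrees: projections of my handle and sieve estimates land on the bars and the rim within a few pixels. Next I go in front of the white handle.

```bash
python3 -m jog '[[[0.05,0.027,0,0,0,2.3],[0.05,0.027,0,0,0,0],[0.05,0.027,0,0,0,0],[0.05,0.027,0,0,0,0],[0.05,0.027,0,0,0,0],[0.05,0.027,0,0,0,0],[0.05,0.027,0,0,0,0],[0.05,0.027,0,0,0,0],[0.05,0.027,0,0,0,0],[0.03,0.015,0,0,0,0],[0,0,0,0,0,0]]]' 0
```

```text
clock: 2.62
eef_pos: [0.4671, 0.0403, 0.2308]
tool_rot: [0.713, 0.702, 0.003, -0.001]
ft_force: [-1.3, -0.2, -1.3]
grip_width: 0.0001
```

```bash
python3 -m jog '[[[-0.014,-0.007,0.02,0,0,-1.7],[0,0,0.05,0,0,0],[0,0,0.05,0,0,0],[0,0,0.04,0,0,0],[0,0,0.016,0,0,0],[0,0,0,0,0,0]]]' 0
```

```text
clock: 3.38
eef_pos: [0.4594, 0.0225, 0.0513]
tool_rot: [0.707, 0.708, 0.003, 0.001]
ft_force: [0.9, 0.2, 0.9]
grip_width: 0.0001
```

```bash
python3 -m jog '[[[0,0.02,0,0,0,0],[0,0.02,0,0,0,0],[0,0.02,0,0,0,0],[0,0.02,0,0,0,0],[0,0.02,0,0,0,0],[0,0.02,0,0,0,0]]]' 0
```

```text
clock: 4.12
eef_pos: [0.5789, 0.0188, 0.0574]
tool_rot: [0.71, 0.704, 0.002, -0.0]
ft_force: [-1.4, 0.9, -0.6]
grip_width: 0.0001
```

```bash
python3 -m jog '[[[0,0.012,0,0,0,0],[0,0.01,0,0,0,0],[0,0.005,0,0,0,0],[0,0.004,0,0,0,0]]]' 0
```

```text
clock: 4.62
eef_pos: [0.6114, 0.017, 0.0605]
tool_rot: [0.711, 0.703, 0.003, -0.0]
ft_force: [-0.9, -0.1, -0.0]
grip_width: 0.0004
```

```bash
python3 -m jog '[[[0,0.005,0,0,0,0],[0,0.004,0,0,0,0]]]' 0;  python3 -m jog '[[[0,0.004,0,0,0,0],[0,0.003,0,0,0,0]]]' 0
```

```text
clock: 4.88
eef_pos: [0.6189, 0.0169, 0.0605]
tool_rot: [0.711, 0.703, 0.002, -0.001]
ft_force: [-8.0, 0.1, 4.7]
grip_width: -0.0001
clock: 5.12
eef_pos: [0.6188, 0.0169, 0.0605]
tool_rot: [0.711, 0.703, -0.004, -0.007]
ft_force: [-8.4, 0.8, 7.4]
grip_width: 0.0
```

The drawer hit its stop at x = 0.619 with about 8 N. I'll hold, back off, rise and check.

```bash
python3 -m jog '[[[0,0,0,0,0,0],[0,0,0,0,0,0],[0,-0.02,0,0,0,0],[0,-0.04,0,0,0,0],[0,-0.04,-0.04,0,0,0],[-0.02,-0.04,-0.05,0,0,0],[-0.01,-0.03,-0.05,0,0,-2],[0,0,0,0,0,0]]]' 0
python3 - <<'E'
from h import *
c=bot.camera("top");cv2.imwrite("pics/t2.png",cv2.resize(c["pixels"][90:250,200:400],None,fx=4,fy=3.75,interpolation=cv2.INTER_CUBIC)[:,:,::-1])
E
```

```text
clock: 6.12
eef_pos: [0.4532, -0.0113, 0.2035]
tool_rot: [0.698, 0.716, -0.0, -0.002]
ft_force: [1.6, -0.2, 0.5]
grip_width: 0.0002
```

View pics/t2.png

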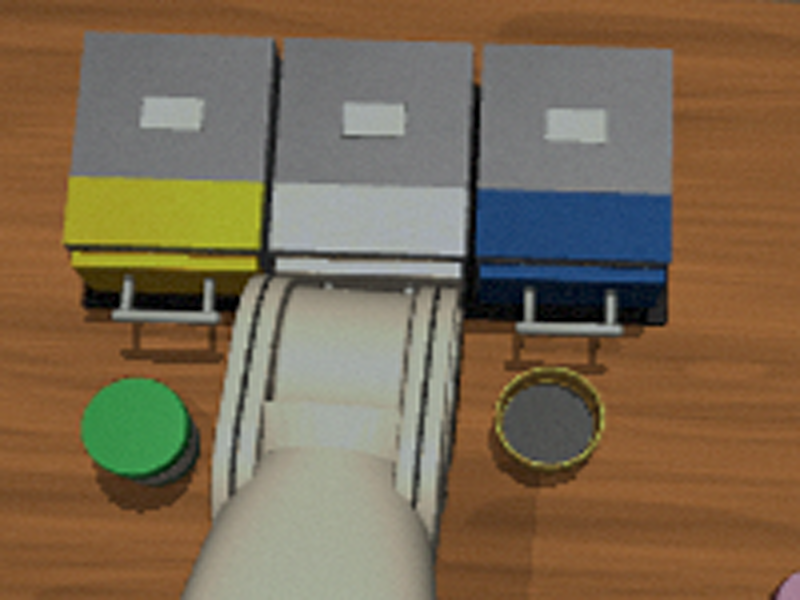

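White is shut, with its front edge at about y 268, flush with its neighbours. The sieve and canister are unmoved. I'll now set the open fingers as a fork on the +y side of the sieve.

```bash
python3 -m jog '[[[-0.016,0.05,0,0,0,1],[-0.016,0.05,0,0,0,0],[0,0.009,0.04,0,0,0],[0,0,0.04,0,0,0],[0,0,0,0,0,0]]]' 0.055
```

```text
clock: 6.8
eef_pos: [0.5666, -0.0411, 0.1103]
tool_rot: [0.705, 0.71, -0.003, -0.005]
ft_force: [-0.1, -1.2, 0.2]
grip_width: 0.055
```

```bash
python3 -m jog '[[[-0.002,-0.006,0.03,0,0,0],[0,0,0.03,0,0,0],[0,0,0.02,0,0,0],[0,0,0.012,0,0,0],[0,0,0,0,0,0]]]'
python3 - <<'E'
from h import *
c=bot.camera("side");cv2.imwrite("pics/s2.png",cv2.resize(c["pixels"][100:300,200:400],None,fx=3,fy=3,interpolation=cv2.INTER_CUBIC)[:,:,::-1])
E
```

```text
clock: 7.42
eef_pos: [0.565, -0.0423, 0.0192]
tool_rot: [0.704, 0.71, -0.0, -0.002]
ft_force: [-0.5, -0.4, 0.5]
grip_width: 0.0552
```

View pics/s2.png

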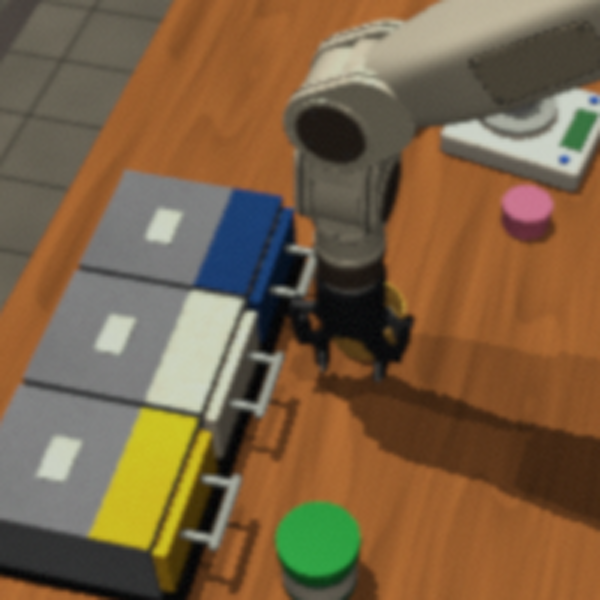

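The fork stands clear between the white handle and the sieve, but its knuckle, at (300,320), is near the blue handle. I'll shift 10 mm towards the robot, then push towards -y, drifting slightly towards -x.

```bash
python3 -m jog '[[[0,-0.010,0.004,0,0,0],[-0.012,0,0,0,0,0],[-0.012,0,0,0,0,0],[-0.01,-0.001,0,0,0,0],[-0.01,-0.001,0,0,0,0],[-0.01,-0.001,0,0,0,0]]]'
```

```text
clock: 8.22
eef_pos: [0.5547, -0.0999, 0.0186]
tool_rot: [0.704, 0.71, 0.002, 0.0]
ft_force: [1.0, 1.6, -1.7]
grip_width: 0.0546
```

```bash
python3 -m jog '[[[-0.012,-0.002,0,0,0,0],[-0.012,-0.002,0,0,0,0],[-0.012,-0.002,0,0,0,0],[-0.012,-0.002,0,0,0,0],[-0.012,-0.002,0,0,0,0],[-0.012,-0.002,0,0,0,0]]]'
python3 - <<'E'
from h import *
for n,s in(("top",np.s_[140:260,270:470]),("side",np.s_[100:220,250:450])):
    c=bot.camera(n); a=cv2.resize(c["pixels"][s],None,fx=3.5,fy=2.5*1,interpolation=cv2.INTER_CUBIC)[:,:,::-1]
    o=a if n=="top" else np.vstack([o,a])
cv2.imwrite("pics/s3.png",o)
E
```

```text
clock: 8.98
eef_pos: [0.5423, -0.1766, 0.0183]
tool_rot: [0.704, 0.71, 0.003, -0.0]
ft_force: [-0.4, 1.9, -0.2]
grip_width: 0.0551
```

View pics/s3.png

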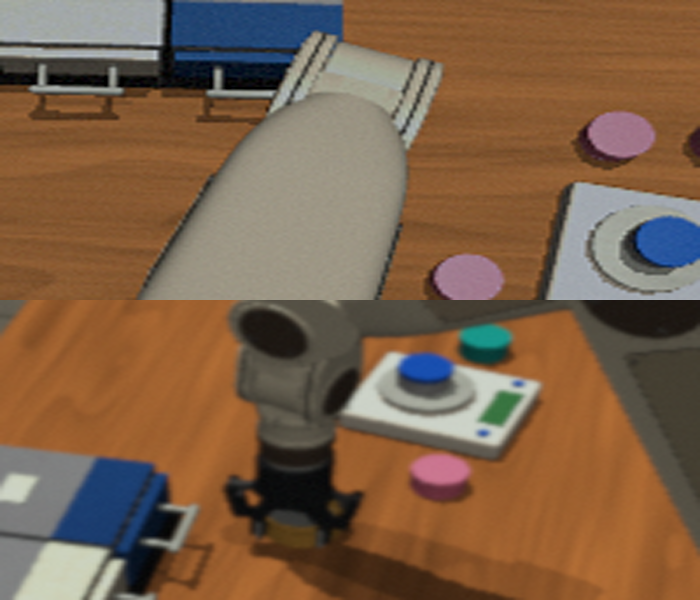

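The sieve rides in the fork and is past the blue handle. I'll push on another 0.09 m, straight along -y so it stays clear of the pink tin.

```bash
python3 -m jog '[[[-0.012,0,0,0,0,0],[-0.012,0,0,0,0,0],[-0.012,0,0,0,0,0],[-0.012,0,0,0,0,0],[-0.012,0,0,0,0,0],[-0.012,0,0,0,0,0],[-0.010,0,0,0,0,0],[-0.006,0,0,0,0,0],[0,0,0,0,0,0],[0.02,0,0,0,0,0],[0.03,0,-0.04,0,0,0]]]'
```

```text
clock: 10.45
eef_pos: [0.5392, -0.2204, 0.0549]
tool_rot: [0.706, 0.708, 0.0, -0.003]
ft_force: [0.4, -0.4, -0.1]
grip_width: 0.055
```

```bash
python3 -m jog '[[[0.03,-0.03,-0.05,0,0,0],[0.03,-0.04,-0.05,0,0,0],[0.03,-0.04,-0.02,0,0,0],[0.02,-0.03,0,0,0,0],[0,0,0,0,0,0]]]' 0.027
python3 - <<'E'
from h import *
c=bot.camera("top"); cv2.imwrite("pics/t4.png",cv2.resize(c["pixels"][130:280,210:470],None,fx=3,fy=3,interpolation=cv2.INTER_CUBIC)[:,:,::-1])
E
```

```text
clock: 11.08
eef_pos: [0.4021, -0.1076, 0.1725]
tool_rot: [0.702, 0.712, 0.001, 0.0]
ft_force: [-0.4, -0.1, -0.7]
grip_width: 0.0272
```

View pics/t4.png

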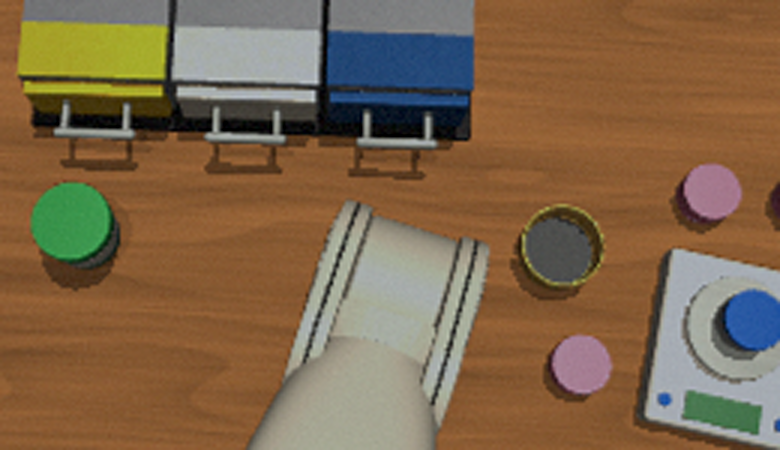

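The sieve stands free at about (561,246) in the crop, roughly 50 mm outside the blue unit's edge. All the drawers are shut and the canister is unmoved. I'll grip the blue bar with a 12° lean-back, so the knuckles clear the unit's top.

```bash
python3 -m jog '[[[0,0,0,-6,0,0],[0,0,0,-6,0,0],[-0.007,0.05,0.01,0,0,0],[-0.007,0.05,0.02,0,0,0],[-0.007,0.05,0.02,0,0,0],[-0.006,0.05,0.02,0,0,0],[0,0,0,0,0,0],[0,0,0,0,0,0]]]' 0.026
python3 - <<'E'
from h import *
from scipy.spatial.transform import Rotation as Ro
o=bot.get_obs();M=Ro.from_quat(o["tool_rot"]).as_matrix();print(M.round(3))
c=bot.camera("top");cs=ray(c,397,212,.045);print("sieve",cs)
print("to go (tool)",M.T@(np.array([.636,-.135,.07])+.0187*M[:,2]-o["eef_pos"]))
w=bot.camera("wrist");save(w,"pics/w1.png");print(proj(w,[.636,-.135,.07]))
E
```

```text
clock: 12.12
eef_pos: [0.6181, -0.1316, 0.1366]
tool_rot: [0.699, 0.708, 0.075, 0.073]
ft_force: [0.9, -0.2, 0.2]
grip_width: 0.0261
[[-0.013  0.978  0.208]
 [ 1.     0.012  0.004]
 [ 0.001  0.208 -0.978]]
sieve [ 0.53848508 -0.31705138  0.045     ]
to go (tool) [-0.00374898  0.0036432   0.08758348]
(np.float64(327.82443153159363), np.float64(218.9595631697681))
```

View pics/w1.png

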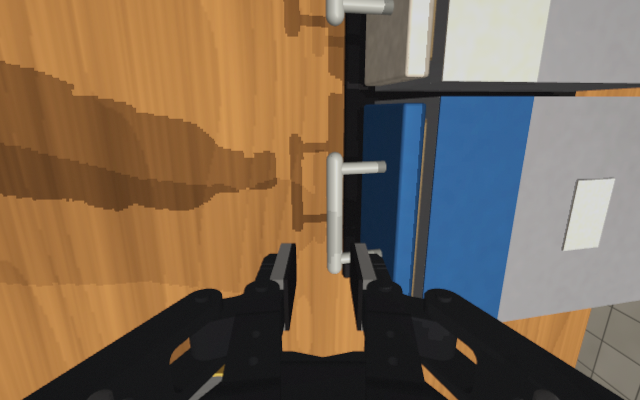

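The wrist view shows the blue bar centred at about (335,213), 7 px from my projection, so the bar lies about 4 mm further in +x (x ≈ 0.640). I'll correct for that and descend along the tool axis.

```bash
python3 -m jog '[[[-0.002,0.007,0.01,0,0,0],[0,0,0.03,0,0,0],[0,0,0.02,0,0,0],[0,0,0.015,0,0,0],[0,0,0,0,0,0]]]' 0.025
```

```text
clock: 12.85
eef_pos: [0.641, -0.1343, 0.0674]
tool_rot: [0.699, 0.707, 0.077, 0.076]
ft_force: [-0.6, -1.0, 0.0]
grip_width: 0.0256
```

Run:
```python
from h import *
from scipy.spatial.transform import Rotation as Ro
o=bot.get_obs();M=Ro.from_quat(o["tool_rot"]).as_matrix()
print("to go",M.T@(np.array([.640,-.133,.07])+.0187*M[:,2]-o["eef_pos"]))
```

```text
to go [ 0.00135093 -0.00044149  0.01597085]
```

```bash
python3 -m jog '[[[0,0,0.008,0,0,0],[0,0,0.007,0,0,0],[0,0,0,0,0,0]]]' 0.025; python3 -m jog '[[[0,0,0,0,0,0],[0,0,0,0,0,0],[0,0,0,0,0,0],[0,0,0,0,0,0]]]' 0.004
```

```text
clock: 13.22
eef_pos: [0.6455, -0.1347, 0.0539]
tool_rot: [0.699, 0.707, 0.078, 0.078]
ft_force: [0.6, 0.3, -0.7]
grip_width: 0.025
clock: 13.72
eef_pos: [0.6437, -0.1348, 0.0539]
tool_rot: [0.699, 0.707, 0.076, 0.077]
ft_force: [0.0, -0.9, -0.3]
grip_width: 0.0091
```

The bar is gripped at 9 mm opening, so I pull.

```bash
python3 -m jog '[[[0,-0.008,-0.0017,0,0,0],[0,-0.0147,-0.0031,0,0,0],[0,-0.0147,-0.0031,0,0,0]]]'; python3 -m jog '[[[0,-0.0147,-0.0031,0,0,0],[0,-0.0147,-0.0031,0,0,0],[0,-0.0147,-0.0031,0,0,0],[0,-0.0147,-0.0031,0,0,0]]]'
```

```text
clock: 14.1
eef_pos: [0.6063, -0.1355, 0.0539]
tool_rot: [0.699, 0.707, 0.077, 0.079]
ft_force: [1.4, -0.1, -1.3]
grip_width: 0.0085
clock: 14.6
eef_pos: [0.5446, -0.1368, 0.0539]
tool_rot: [0.699, 0.707, 0.078, 0.08]
ft_force: [1.7, -0.9, -2.7]
grip_width: 0.0089
```

Pulled 99 mm so far, so about 43 mm remain.

```bash
python3 -m jog '[[[0,-0.0147,-0.0031,0,0,0],[0,-0.0118,-0.0025,0,0,0],[0,-0.0078,-0.0017,0,0,0]]]'; python3 -m jog '[[[0,-0.005,-0.001,0,0,0],[0,-0.004,-0.001,0,0,0],[0,-0.003,-0.0006,0,0,0]]]'
```

```text
clock: 14.98
eef_pos: [0.5077, -0.1375, 0.0539]
tool_rot: [0.699, 0.707, 0.078, 0.081]
ft_force: [1.3, -0.4, -2.1]
grip_width: 0.0089
clock: 15.35
eef_pos: [0.502, -0.1376, 0.054]
tool_rot: [0.697, 0.707, 0.083, 0.086]
ft_force: [11.5, -0.2, -14.9]
grip_width: 0.0083
```

At the stop: 142 mm travelled, force risen. I'll ease off, release and withdraw along the tool axis.

```bash
python3 -m jog '[[[0,0.001,0,0,0,0],[0,0,0,0,0,0],[0,0,0,0,0,0],[0,0,0,0,0,0]]]' 0.026;  python3 -m jog '[[[0,0,-0.01,0,0,0],[0,0,-0.02,0,0,0],[0,0,-0.03,0,0,0],[0,0,-0.04,0,0,0],[0,-0.04,-0.04,0,0,0],[0,-0.05,-0.02,0,0,0],[0,-0.03,0,0,0,0],[0,0,0,0,0,0],[0,0,0,0,0,0],[0,0,0,0,0,0],[0,0,0,0,0,0]]]'
python3 - <<'E'
from h import *
c=bot.camera("top"); cv2.imwrite("pics/t5.png",cv2.resize(c["pixels"][90:290,100:520],None,fx=1.9,fy=1.9,interpolation=cv2.INTER_CUBIC)[:,:,::-1])
E
```

```text
clock: 15.85
eef_pos: [0.5033, -0.1374, 0.0546]
tool_rot: [0.697, 0.707, 0.084, 0.086]
ft_force: [0.5, -0.7, -0.2]
grip_width: 0.0259
clock: 17.23
eef_pos: [0.3474, -0.1399, 0.193]
tool_rot: [0.696, 0.707, 0.085, 0.091]
ft_force: [0.8, -0.8, -0.4]
grip_width: 0.0257
```

View pics/t5.png

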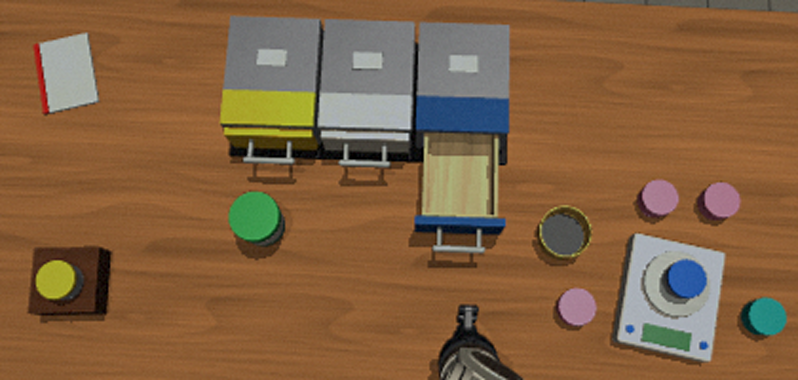

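The picture shows the blue drawer out (handle at (459,250)), white and yellow shut, the sieve clear at (564,232), and the canister and tins in place. I'll check the numbers and hand in.

Run:
```python
from h import *
c=bot.camera("top")
for n,u,v,z in [("blueH",459,250,.07),("whiteH",364,162,.07),("yelH",269,159,.07),("can",255,217,.084),("bluetin",687,279,.086)]:
    print(n,ray(c,u/1.9+100,v/1.9+90,z).round(3))
print(bot.get_obs()["ft_force"]); print(bot.job_done())
```

```text
blueH [ 0.494 -0.138  0.07 ]
whiteH [0.637 0.03  0.07 ]
yelH [0.633 0.192 0.07 ]
can [0.529 0.202 0.084]
bluetin [ 0.463 -0.508  0.086]
[-0.26651644 -0.47025238 -0.36502227]
the job is handed in; nothing more can be done
None
```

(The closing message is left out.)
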